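# Sweep the lids of a screw-box strip shut

### The job

Shut the five open lids of the screw boxes with your fingertips: begin beyond the right-hand end, the side to which the open lids lean back, and run the fingertips lightly along the tops of the boxes to the left, folding the lids over one after another until each lies fully shut on its rim. The boxes only stand on the table, so do not lift them, shove them along or press hard, and leave the things around them alone.

Things in the scene. Friction and masses are not known exactly. Their poses are not given: they have to be found in the camera images.
- screw_boxes: loose strip of five grey lidded screw boxes clipped together in a row and standing on the table on two non-slip rubber strips (nothing holds it), 0.6 to 1 kg filled, 220 long along its y axis, 56 wide along x, box rims 30 above the table; origin at the centre of its underside, z up. Seen from the robot its -y end is the right-hand one
- row_right_end (a point): right-hand (-y) end of the row, on its centre line, at the height of the top face of the shut lids (32.2 above the table)
- row_left_end (a point): the same at the left-hand (+y) end, 220 from the other
- lid_1 (a joint): right-hand box: frosted clear flip lid, 55 wide, 40.5 from hinge to free edge, 2.2 thick; its hinge runs across the row at rim height, 2 from the right-hand end of the row. Angle in rad: 0 shut flat on the rim, 1.57 upright, more when it leans back towards the right-hand end; starts at 1.6 to 1.95. A light friction hinge (about 0.006 N m): it stays at any angle where it is left
- lid_2 (a joint): second box from the right: frosted clear flip lid, 55 wide, 40.5 from hinge to free edge, 2.2 thick; its hinge runs across the row at rim height, 46 from the right-hand end of the row. Angle in rad: 0 shut flat on the rim, 1.57 upright, more when it leans back towards the right-hand end; starts at 1.6 to 1.95. A light friction hinge (about 0.006 N m): it stays at any angle where it is left
- lid_3 (a joint): middle box: frosted clear flip lid, 55 wide, 40.5 from hinge to free edge, 2.2 thick; its hinge runs across the row at rim height, 90 from the right-hand end of the row. Angle in rad: 0 shut flat on the rim, 1.57 upright, more when it leans back towards the right-hand end; starts at 1.6 to 1.95. A light friction hinge (about 0.006 N m): it stays at any angle where it is left
- lid_4 (a joint): fourth box from the right: frosted clear flip lid, 55 wide, 40.5 from hinge to free edge, 2.2 thick; its hinge runs across the row at rim height, 134 from the right-hand end of the row. Angle in rad: 0 shut flat on the rim, 1.57 upright, more when it leans back towards the right-hand end; starts at 1.6 to 1.95. A light friction hinge (about 0.006 N m): it stays at any angle where it is left
- lid_5 (a joint): left-hand box: frosted clear flip lid, 55 wide, 40.5 from hinge to free edge, 2.2 thick; its hinge runs across the row at rim height, 178 from the right-hand end of the row. Angle in rad: 0 shut flat on the rim, 1.57 upright, more when it leans back towards the right-hand end; starts at 1.6 to 1.95. A light friction hinge (about 0.006 N m): it stays at any angle where it is left
- screwdriver: orange and black screwdriver, 185 long, 30 high, lying in front of the boxes; bystander, origin at the centre of its underside
- threadlocker: red threadlocker bottle with blue nozzle, 19x32x93 high, standing behind the boxes; bystander, origin at the centre of its underside
- disc_2: cast metal disc with a hole in its middle, 66 across, 10 thick, lying in front of the boxes; bystander, origin at the centre of its underside
- post_1: chromed domed post, 76 across, 59 high, standing behind the boxes; bystander, origin at the centre of its underside
- parts_tray: blue open tray, 66x110x20 high, behind the right-hand end of the boxes; bystander, origin at the centre of its underside

How it is judged (in metres and radians):
On the way, in this order (a step that is already met when the one before it is completed fails the run):
1. the right-hand lid is folded over (value of joint lid_1 below 0.4 rad), for 0.05 s.
2. the second lid is folded over (value of joint lid_2 below 0.4 rad), for 0.05 s.
3. the middle lid is folded over (value of joint lid_3 below 0.4 rad), for 0.05 s.
4. the fourth lid is folded over (value of joint lid_4 below 0.4 rad), for 0.05 s.
5. the left-hand lid is folded over (value of joint lid_5 below 0.4 rad), for 0.05 s.
At the end, for the whole second after the job is handed in: all five lids are shut (each within 0.07 rad, a gap under 3 mm at the free edge), having been folded over in turn from the right; the strip stands still and flat within 20 mm of where it was (value of joint each of lid_1, lid_2, lid_3, lid_4, lid_5 below 0.07 rad and distance of screw_boxes from where it was at the start of the episode below 0.02 m and angle between screw_boxes's own z axis and vertical below 0.05 rad and linear speed of screw_boxes below 0.02 m/s); the robot touches nothing.
It fails at once if the strip of boxes is shoved more than 25 mm, lifted or tipped (distance of screw_boxes from where it was at the start of the episode above 0.025 m or height (world z) of screw_boxes above 0.01 m or angle between screw_boxes's own z axis and vertical above 0.15 rad).
It fails at once if the lids or boxes are pressed with more than 30 N (contact force between the fingers and screw_boxes above 30 N).
It fails at once if one of the bystanders is moved more than 20 mm (distance of any of screwdriver, threadlocker, disc_2, post_1, parts_tray from where it was at the start of the episode above 0.02 m).
It also fails if it takes over 48 s, if anything falls off the work surface, if the arm or the gripper's body presses on something with over 40 N, if the wrist force passes 120 N, or if a joint passes its speed limit or range.

### The arm

A 6-joint arm with a two-finger parallel gripper is mounted at the origin on a cart in front of the work surface, level with it; the furniture and walls round the work are solid. World frame = base frame: x ahead of the robot, y to its left, z up, the work surface at z = 0. Lengths are in mm, angles in rad, forces in N, time in s.
With the tool pointing down it reaches from about 350 to 875 mm from the base axis. Payload 4.2 kg.
Tool frame: the origin (TCP) lies at the very end of the fingers, on their centre line; the grasp point (between the pads) lies 19 mm behind it; z points along the fingers, y is the direction in which the jaws open and shut (so a half turn about z gives the same grasp; the last joint's range is limited). The gripper opens to 85 mm and grips with 20 to 120 N. Pads are 22 mm wide; open, the fingers measure 114 mm over their backs; the gripper's body (76 mm by 85 mm) begins 54 mm behind the grasp point. The pads swing forward as they close: fully open they stand 13 mm farther back than shut.
Start: joints at [-0.949, 0.385, 0.008, 0, -1.194, -0.259], TCP at [221.822, -584.289, 231.312] pointing down, gripper open.
Joint ranges: [-3.14, 3.14], [-1.21, 2.06], [-1.07, 1.41], [-3.16, 2.05], [-2.99, -0.16], [-3.1, 3.1]. Speed limits (rad/s): [2.79, 2.79, 3.14, 3.14, 3.14, 3.14].

### API

Orientations are given as a unit quaternion [x, y, z, w].
In Python, from bench import arm, optics, job gives the robot as it stands.
- The arm moves only by the tool send_rows, never from a script. Its argument "steps" is a list that holds one entry, the list of rows, each a list of 5 numbers: the shift along the tool's x, y, z in cm, then the turn about the tool's z in rad, then the opening, from 0 (shut) to 1 (fully open). A call has 1 to 10 rows; each row shifts and turns the pose as measured when the row begins, along the tool's axes as they then stand; what a row does not reach is not made up. A row lasts 1/12 s, in which the tool goes at most 41.7 mm and 7.16 degrees, less where a joint would pass 70% of its speed; a pose out of reach is approached as far as the arm can. A call with a gripper value outside its range is refused whole. The fingers move at their own pace and stop on an object; the grip force is fixed at half the most. Time passes only in rows, so rows that do not move let the fingers close. It gives the time, the measured TCP pose, the force and the opening at its end, in the units of the state.
- arm.read_state(): the state, without advancing time (a new reading comes with each control period).
- optics.get_image(name): name is "side" or "top"; returns (picture, depth): 384x512x3 uint8, blue, green, red; 384x512 float32, mm along the optical axis (not along the pixel's ray), 0 where there is no reading.
- optics.get_calibration(name): a dict with "K" (3x3 intrinsics, pixels), "rvec" (rotation vector, rad) and "tvec" (3), from world to camera coordinates, as OpenCV has them. Camera axes: x right, y down, z forward; pixel columns grow to the right and rows downward; lengths in mm; the calibration is good to about 2 mm. A picture is of the moment at which its call begins. get_calibration takes no time and is no camera call.
- job.job_done(): hands the job in, once; it reports no verdict.
The state is a dict: "clock": time; "joints": joint angles; "joint_vel": joint speeds; "joint_efforts": joint torques, N m; "position": TCP position; "ee_rot": TCP orientation; "contact_force": force on the tool from outside, world axes, zero at the start; "wrist_torque": the same for the moment, N m; "gripper_width": finger opening in mm.
Only numpy, scipy, OpenCV 4.12 (cv2) and the standard library are available. Lean on these libraries where they do the work, as an engineer would, in place of code of your own. Each camera call takes 0.05 s, during which the arm holds its last target. There are 200 camera calls.

## Working session

There is one attempt and no reset: what is moved stays moved. The work goes in short steps, Python scripts to look and compute and a tool call to move; the robot and the scene stay as the last step left them, time stands still between calls to the robot, and variables do not carry over. Pictures are saved under pics/ and viewed, about 8 in all and at most 12, crops included, and the job is handed in when it is done.

Besides the shell and the picture viewer there is one more tool, called in YAML: its name, and indented under it one key for each argument. send_rows: Moves the arm, as the interface text tells. Its arguments: {"type":"object","properties":{"steps":{"type":"array","items":{"type":"array","items":{"type":"array","items":{"type":"number"}}}}},"required":["steps"]}

```bash
mkdir -p pics; ls
python3 - <<'E'
from bench import arm, optics, job
import cv2, numpy as np
s=arm.read_state(); print(s)
for n in("side","top"):
    p,d=optics.get_image(n); cv2.imwrite(f"pics/{n}0.png",p); np.savez(f"pics/{n}0.npz",p=p,d=d)
    c=optics.get_calibration(n); R=cv2.Rodrigues(np.array(c["rvec"],float))[0]
    print(n,c, -R.T@np.array(c["tvec"]).ravel())
E
```

```text
pics
{'clock': 0.0, 'joints': array([-9.49385291e-01,  3.85562433e-01,  6.60226454e-03, -5.30370275e-04,
       -1.19396446e+00, -2.58625873e-01]), 'joint_vel': array([-0.00023884,  0.00194083, -0.00027179, -0.00021601,  0.0006636 ,
        0.00080432]), 'joint_efforts': array([-4.70505202e-04, -3.92289126e+01,  1.88393748e+01,  4.18629795e+00,
       -4.84386866e-03,  1.21503942e-05]), 'position': array([ 221.63104629, -583.75462075,  230.20414418]), 'ee_rot': array([-1.80303134e-01,  9.83610485e-01,  1.06777199e-03, -2.30285739e-04]), 'contact_force': array([-0.20288874,  0.46154775, -0.57705011]), 'wrist_torque': array([-0.00852868, -0.00028698,  0.02538094]), 'gripper_width': 85.21242838740314}
side {'K': array([[450.74555474,   0.        , 251.17460627],
       [  0.        , 450.74555474, 188.29096786],
       [  0.        ,   0.        ,   1.        ]]), 'rvec': array([ 2.006826  ,  0.27017541, -0.15665696]), 'tvec': array([-642.50336761,   46.70196134,  980.82179589])} [ 839.78267786 -667.89004139  475.06946066]
top {'K': array([[371.49482604,   0.        , 256.48214892],
       [  0.        , 371.49482604, 195.21254437],
       [  0.        ,   0.        ,   1.        ]]), 'rvec': array([ 2.14742232, -2.10786705,  0.21977893]), 'tvec': array([124.19458948, 615.44734565, 785.91769448])} [452.66242055 146.58711699 886.27044629]
```

View pics/side0.png

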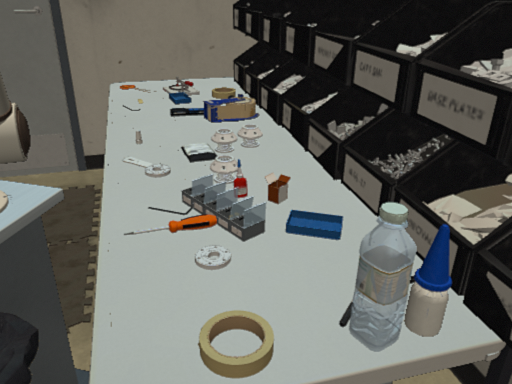

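View pics/top0.png

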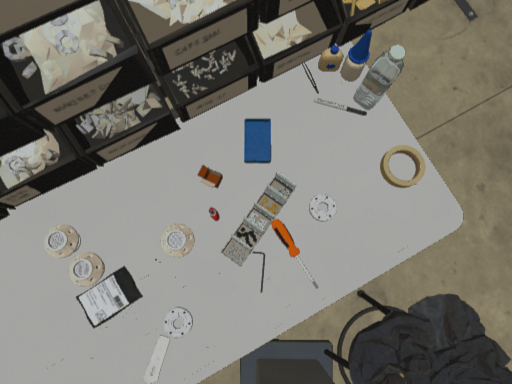

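The side view shows the strip around (185..265, 180..235), its lids leaning back towards the right. The top view shows it from about (282,180) to (238,258), with the orange screwdriver in front, the disc at (322,207), the tray at (257,140) and the bottle at (213,213).

```bash
cat > h.py <<'E'
import cv2, numpy as np
from bench import arm, optics
def cal(n):
    c=optics.get_calibration(n); return np.array(c["K"]),cv2.Rodrigues(np.array(c["rvec"],float))[0],np.array(c["tvec"],float).ravel()
def cloud(n,d):
    K,R,t=cal(n); v,u=np.mgrid[:d.shape[0],:d.shape[1]]
    P=np.stack([(u-K[0,2])/K[0,0]*d,(v-K[1,2])/K[1,1]*d,d],-1)-t
    return P@R
def proj(n,X):
    K,R,t=cal(n); q=(np.atleast_2d(X)@R.T+t)@K.T; return q[:,:2]/q[:,2:]
def ray(n,px,z):
    K,R,t=cal(n); c=-R.T@t; q=np.c_[np.atleast_2d(px),np.ones(len(np.atleast_2d(px)))]@np.linalg.inv(K).T@R
    return c+q*((z-c[2])/q[:,2:])
E
python3 - <<'E'
from h import *
for n in("top","side"):
    z=np.load(f"pics/{n}0.npz"); W=cloud(n,z["d"]); 
    x0,x1,y0,y1=(170,350,100,300) if n=="top" else (100,350,150,275)
    w=W[y0:y1,x0:x1]; p=z["p"][y0:y1,x0:x1]
    print(n,'table z',np.median(w[...,2]))
    m=((w[...,2]>7)&(z["d"][y0:y1,x0:x1]>0)).astype(np.uint8)
    k,l,st,ce=cv2.connectedComponentsWithStats(m)
    for i in range(1,k):
        if st[i,4]>40:
            q=w[l==i]; print(st[i]+[x0,y0,0,0,0],q.min(0).round(),q.max(0).round(),p[l==i].mean(0).round(), cv2.minAreaRect(q[:,:2].astype(np.float32)))
    s=4 if n=="top" else 5
    c=(p[60:175,40:160],(220,160)) if n=="top" else (p[20:100,70:180],0)
    cv2.imwrite(f"pics/{n}0c.png",cv2.resize(c[0],None,fx=s,fy=s,interpolation=cv2.INTER_CUBIC))
E
```

```text
top table z 0.17563949450450553
[170 100  59  34 900] [766. 210.  23.] [856. 352. 129.] [52. 59. 62.] ((836.3038330078125, 294.4648132324219), (66.28544616699219, 163.51602172851562), 33.47856140136719)
[314 100  36  12 132] [844. -95.   7.] [872.  -7.  14.] [126. 131. 131.] ((861.374755859375, -51.99421691894531), (92.47319793701172, 10.655556678771973), 74.734375)
[244 119  27  44 178] [704. 104.   7.] [814. 169.  23.] [93. 72. 53.] ((759.1026000976562, 136.30142211914062), (109.7454833984375, 64.28294372558594), 0.6946252584457397)
[198 165  25  23 251] [631. 219.   7.] [684. 271.  58.] [ 61.  82. 110.] ((657.2345581054688, 248.42877197265625), (48.14588165283203, 41.47685241699219), 66.15411376953125)
[ 221  172   97  117 2143] [408.  -8.   7.] [666. 214.  75.] [ 92. 108. 124.] ((513.1851196289062, 59.97001647949219), (226.77706909179688, 221.55740356445312), 55.88034439086914)
[309 194  28  27 469] [565. -57.   7.] [629.   9.  14.] [169. 169. 167.] ((596.6170654296875, -24.1727294921875), (64.51104736328125, 64.6971206665039), 31.061277389526367)
[209 208  10  13  95] [558. 224.
[... 868 characters left out ...]
453125)
[145 164  26  11 200] [301. 273.   7.] [364. 342.  12.] [160. 164. 158.] ((330.9189453125, 308.1736145019531), (62.91989517211914, 66.48164367675781), 36.58222579956055)
[265 172  26  30 501] [633. 216.   7.] [686. 273.  57.] [ 62.  80. 106.] ((659.9741821289062, 248.83082580566406), (52.52388381958008, 44.052276611328125), 67.17095184326172)
[286 210  57  28 639] [708.  99.   7.] [817. 172.  22.] [80. 53. 24.] ((762.481201171875, 135.10317993164062), (109.20509338378906, 71.49517822265625), 1.0131326913833618)
[195 245  36  22 543] [566. -57.   7.] [631.   8.  11.] [172. 175. 168.] ((599.250244140625, -24.238792419433594), (63.807472229003906, 65.43511962890625), 21.321334838867188)
```

View pics/top0c.png

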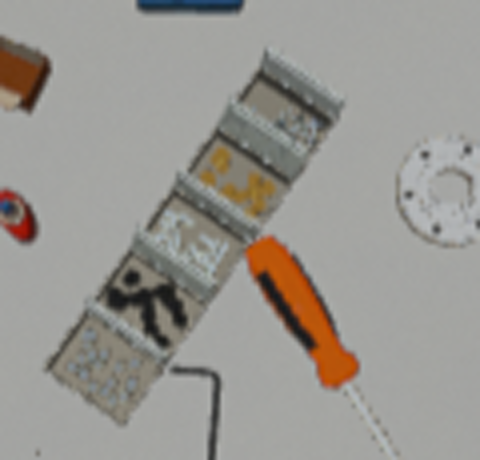

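View pics/side0c.png

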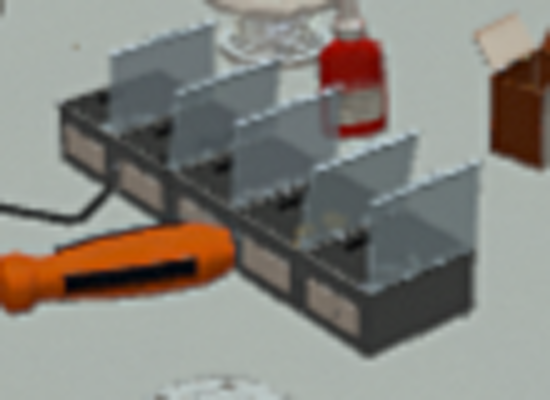

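Run:
```python
from h import *
A=[]
for n in("top","side"):
    z=np.load(f"pics/{n}0.npz"); W=cloud(n,z["d"]); p=z["p"].astype(int)
    grey=(np.ptp(p,axis=2)<45)
    b=(W[...,0]>430)&(W[...,0]<680)&(W[...,1]>-20)&(W[...,1]<225)&grey
    m=(b&(W[...,2]>24)&(W[...,2]<34)).astype(np.uint8)
    k,l,st,_=cv2.connectedComponentsWithStats(cv2.dilate(m,np.ones((3,3))))
    i=1+st[1:,4].argmax(); q=W[(l==i)&(m>0)]
    print(n,len(q),cv2.minAreaRect(q[:,:2].astype(np.float32)),np.median(q[:,2])); print(cv2.boxPoints(cv2.minAreaRect(q[:,:2].astype(np.float32))).round())
    h=W[b&(W[...,2]>40)]
    print(' high',len(h)); A.append(h); np.save(f"pics/{n}h.npy",h)
# corners from the top crop, rim height 30
c=np.array([[46,370],[124,424]])/4-.375+[210,160]
print('left corners',ray("top",c,30).round(1))
# side crop: bottom right corners rim (370,292) (475,258), origin (170,170)
c=np.array([[370,292],[475,258],[60,104]])/5-.4+[170,170]
print('side: right front, right back, left front',ray("side",c,30).round(1))
```

```text
top 278 ((559.6538696289062, 131.6866455078125), (56.01177215576172, 218.06459045410156), 55.80502700805664) 30.10427588188463
[[454. 170.]
 [634.  47.]
 [666.  94.]
 [485. 216.]]
 high 1338
side 513 ((556.7521362304688, 120.20001983642578), (55.500022888183594, 224.14285278320312), 62.512298583984375) 28.32050311546085
[[445. 147.]
 [643.  44.]
 [669.  93.]
 [470. 197.]]
 high 1330
left corners [[484.8 213.5  30. ]
 [455.4 168.4  30. ]]
side: right front, right back, left front [[636.8  48.8  30. ]
 [669.5  85.2  30. ]
 [458.6 168.1  30. ]]
```

send_rows:
  steps:
    - [[-3.4,2.1,0,0,0],[-3.4,2.1,0,0,0],[-3.4,2.1,0,0,0],[-3.4,2.1,0,0,0],[-3.4,2.1,0,0,0],[-3.4,2.1,0,0,0],[-3.4,2.1,0,0,0],[-3.4,2.1,0,0,0],[-3.4,2.1,0,0,0],[-3.4,2.1,0,0,0]]

```text
clock: 0.93
position: [468.7, -259.2, 224.3]
ee_rot: [-0.172, 0.985, 0.005, -0.004]
contact_force: [0.6, -1.0, 0.4]
gripper_width: 0.1
```

send_rows:
  steps:
    - [[-3.4,2.05,0,0,0],[-3.4,2.05,0,0,0],[-3.4,2.05,0,0,0],[-3.4,2.05,0,0,0],[-3.4,2.05,0,0,0],[-3.4,2.05,0,0,0],[-3.4,2.05,0,0,0],[-3.4,2.05,0,0,0],[-3.2,1.9,0,0,0],[-1.5,1.0,0,0,0]]

```text
clock: 1.77
position: [710.4, 52.4, 219.1]
ee_rot: [-0.175, 0.985, 0.006, -0.008]
contact_force: [1.0, -0.1, 0.2]
gripper_width: 0.2
```

send_rows:
  steps:
    - [[0,0,0,0.12,0],[0,0,0,0.12,0],[0,0,0,0.12,0],[0,0,0,0.12,0],[0,0,0,0.12,0],[0,0,0,0.12,0],[0,0,0,0.12,0],[0,0,0,0.12,0]]

```text
clock: 2.43
position: [710.8, 60.6, 207.7]
ee_rot: [0.315, 0.949, -0.002, -0.017]
contact_force: [-0.7, -0.0, -0.3]
gripper_width: -0.1
```

```bash
cat >> h.py <<'E'
from scipy.spatial.transform import Rotation as Ro
U=np.array([-.827,.562,0]); N=np.array([.562,.827,0]); RE=np.array([650.7,69.9,0])
def rep():
    s=arm.read_state(); R=Ro.from_quat(s["ee_rot"]).as_matrix(); p=s["position"]
    print('t',round(s["clock"],2),'pos',p.round(1),'along',((p-RE)@U).round(1),'across',((p-RE)@N).round(1),'F',s["contact_force"].round(1),'w',round(s["gripper_width"],1))
    print('yaw err x->U (tool z turn)',round(float(np.arctan2(U@R[:,1],U@R[:,0])),3),'tilt z',R[:,2].round(3),'j',s["joints"].round(2))
    return s,R
E
python3 -c "
from h import *
rep()"
```

```text
t 2.43 pos [710.8  60.6 207.7] along -54.9 across 26.1 F [-0.7 -0.  -0.3] w -0.1
yaw err x->U (tool z turn) -0.045 tilt z [-0.032  0.007 -0.999] j [ 0.3   0.57  0.26 -0.02 -1.29 -2.51]
```

send_rows:
  steps:
    - [[-0.1,-0.7,2.5,-0.045,0],[-0.1,-0.7,2.5,0,0],[-0.1,-0.7,2.5,0,0],[-0.1,-0.5,2.5,0,0],[-0.1,0,2.5,0,0],[0,0,0,0,0],[0,0,0,0,0],[0,0,0,0,0],[0,0,0,0,0]]

```text
clock: 3.18
position: [695.4, 36.7, 77.6]
ee_rot: [0.295, 0.955, -0.002, -0.017]
contact_force: [-0.3, 0.4, -0.1]
gripper_width: -0.3
```

```bash
python3 -c "
from h import *
rep()
for n in('side',):
    p,d=optics.get_image(n); cv2.imwrite('pics/s1.png',cv2.resize(p[110:270,150:350],None,fx=4,fy=4,interpolation=cv2.INTER_CUBIC)[:600])
rep()"
```

```text
t 3.18 pos [695.4  36.7  77.6] along -55.6 across -2.3 F [-0.3  0.4 -0.1] w -0.3
yaw err x->U (tool z turn) -0.002 tilt z [-0.034  0.007 -0.999] j [ 0.28  0.64  0.05 -0.02 -1.01 -2.44]
t 3.23 pos [695.6  36.8  78. ] along -55.7 across -2.1 F [1.  0.4 0.2] w -0.3
yaw err x->U (tool z turn) -0.002 tilt z [-0.033  0.007 -0.999] j [ 0.28  0.64  0.05 -0.02 -1.01 -2.44]
```

View pics/s1.png

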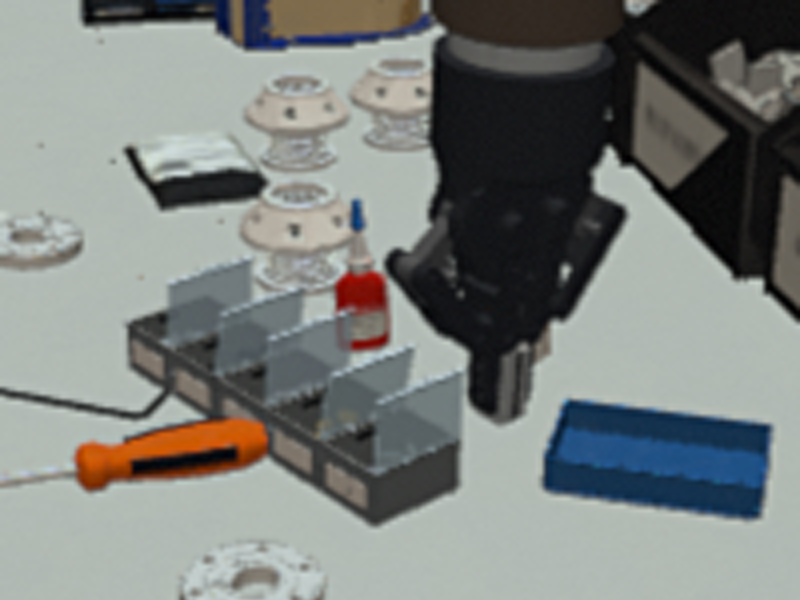

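The tip (500,410 in the crop) hangs just beyond the right end of the row, clear of lid 1 and the tray. Now I go down to the sweep height.

send_rows:
  steps:
    - [[0,0.1,1.6,0,0],[0,0.1,1.5,0,0],[0,0,0,0,0],[0,0,0,0,0]]

```text
clock: 3.57
position: [700.7, 40.2, 54.4]
ee_rot: [0.294, 0.956, 0.002, -0.01]
contact_force: [-0.2, -0.1, 1.0]
gripper_width: 0.1
```

```bash
python3 -c "
from h import *
rep()"
```

```text
t 3.57 pos [700.7  40.2  54.4] along -58.1 across 3.6 F [-0.2 -0.1  1. ] w 0.1
yaw err x->U (tool z turn) -0.001 tilt z [-0.019  0.01  -1.   ] j [ 0.28  0.67  0.04 -0.02 -0.95 -2.44]
```

send_rows:
  steps:
    - [[0.5,-0.1,0.6,0,0],[0.8,-0.1,0.5,0,0],[0.8,0,0,0,0],[0,0,0,0,0]]

```text
clock: 3.9
position: [682.4, 51.8, 47.3]
ee_rot: [0.294, 0.956, 0.003, -0.008]
contact_force: [-0.6, 0.1, -0.0]
gripper_width: -0.2
```

```bash
python3 -c "
from h import *
rep()"
```

```text
t 3.9 pos [682.4  51.8  47.3] along -36.4 across 2.8 F [-0.6  0.1 -0. ] w -0.2
yaw err x->U (tool z turn) -0.001 tilt z [-0.012  0.011 -1.   ] j [ 0.31  0.65 -0.03 -0.02 -0.9  -2.46]
```

send_rows:
  steps:
    - [[0.6,-0.1,0.3,0,0],[1.0,0,0.3,0,0],[1.2,0,0,0,0],[1.2,0,0,0,0],[1.2,0,0,0,0]]

```text
clock: 4.32
position: [636.9, 81.8, 42.6]
ee_rot: [0.295, 0.956, 0.004, -0.006]
contact_force: [0.2, -0.2, 0.1]
gripper_width: 0.0
```

```bash
python3 -c "
from h import *
rep()"
```

```text
t 4.32 pos [636.9  81.8  42.6] along 18.1 across 2.1 F [ 0.2 -0.2  0.1] w 0.0
yaw err x->U (tool z turn) -0.002 tilt z [-0.008  0.011 -1.   ] j [ 0.37  0.59 -0.15 -0.02 -0.83 -2.53]
```

send_rows:
  steps:
    - [[1.2,-0.1,0.1,0,0],[1.2,0,0.1,0,0],[1.2,0,0,0,0],[1.2,0,0,0,0],[1.2,0,0,0,0],[1.2,0,0,0,0]]

```text
clock: 4.82
position: [571.3, 125.1, 42.1]
ee_rot: [0.294, 0.956, 0.005, -0.004]
contact_force: [0.8, 1.0, 0.8]
gripper_width: 0.1
```

```bash
python3 -c "
from h import *
rep()
p,d=optics.get_image('side'); cv2.imwrite('pics/s2.png',cv2.resize(p[130:260,160:320],None,fx=4,fy=4,interpolation=cv2.INTER_CUBIC))"
```

```text
t 4.82 pos [571.3 125.1  42.1] along 96.7 across 1.1 F [0.8 1.  0.8] w 0.1
yaw err x->U (tool z turn) 0.0 tilt z [-0.005  0.012 -1.   ] j [ 0.49  0.52 -0.31 -0.02 -0.74 -2.64]
```

View pics/s2.png

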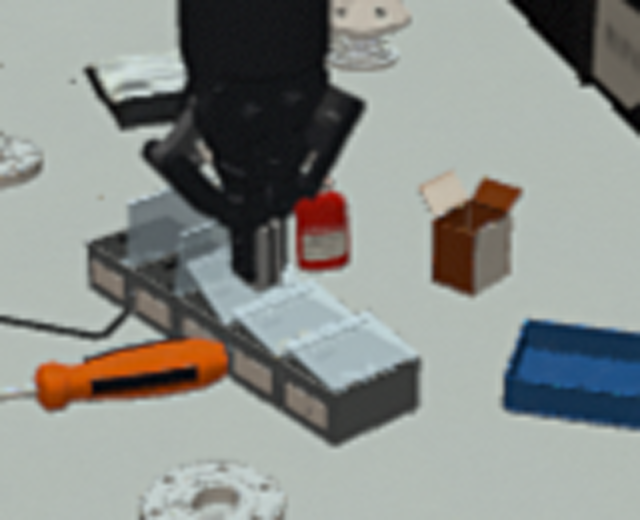

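Lids 1 and 2 are folded over, nearly flat. The finger (265,270) is pushing lid 3 over, and lids 4 and 5 are still upright. I carry on.

send_rows:
  steps:
    - [[1.2,0,0.1,0,0],[1.2,0,0.1,0,0],[1.2,0,0,0,0],[1.2,0,0,0,0],[1.2,0,0,0,0],[1.2,0,0,0,0]]

```text
clock: 5.37
position: [505.4, 169.6, 41.4]
ee_rot: [0.294, 0.956, 0.005, -0.004]
contact_force: [0.4, 0.1, -0.5]
gripper_width: 0.3
```

send_rows:
  steps:
    - [[1.2,0,0,0,0],[1.2,0,0,0,0],[1.2,0,0,0,0],[1.2,0,0,0,0],[1.2,0,0,0,0],[1.0,0,0,0,0]]

```text
clock: 5.87
position: [439.9, 212.9, 42.3]
ee_rot: [0.293, 0.956, 0.005, -0.004]
contact_force: [-0.0, -0.8, -0.8]
gripper_width: 0.2
```

```bash
python3 -c "
from h import *
rep()"
```

```text
t 5.87 pos [439.9 212.9  42.3] along 254.7 across -0.2 F [-0.  -0.8 -0.8] w 0.2
yaw err x->U (tool z turn) 0.002 tilt z [-0.006  0.012 -1.   ] j [ 0.78  0.39 -0.55 -0.02 -0.63 -2.92]
```

send_rows:
  steps:
    - [[0,0,-2.5,0,0],[0,0,-2.5,0,0],[0,0,-1,0,0]]

```text
clock: 6.12
position: [434.3, 212.4, 101.0]
ee_rot: [0.292, 0.956, 0.001, -0.007]
contact_force: [-0.5, 0.5, -0.3]
gripper_width: 0.6
```

```bash
python3 -c "
from h import *
rep()
p,d=optics.get_image('side'); cv2.imwrite('pics/s3.png',cv2.resize(p[150:260,160:320],None,fx=4,fy=4,interpolation=cv2.INTER_CUBIC))
W=cloud('side',d); q=W.reshape(-1,3); a=(q-RE)@U; c=(q-RE)@N
for lo in range(0,225,6):
    m=(a>lo)&(a<lo+6)&(abs(c)<22)&(q[:,2]<60)&(q[:,2]>5); 
    if m.sum()>3: print(lo+3,m.sum(),np.percentile(q[m,2],[10,50,90]).round(1))
"
```

```text
t 6.12 pos [434.3 212.4 101. ] along 259.1 across -3.7 F [-0.5  0.5 -0.3] w 0.6
yaw err x->U (tool z turn) 0.005 tilt z [-0.014  0.005 -1.   ] j [ 0.78  0.3  -0.49 -0.02 -0.79 -2.93]
3 84 [10.5 31.2 32.9]
9 42 [31.8 33.4 34.4]
15 46 [33.5 34.7 36.1]
21 42 [35.2 36.3 37.4]
27 45 [36.5 37.6 39. ]
33 43 [37.6 39.  39.9]
39 40 [16.1 39.3 40.7]
45 5 [29.4 31.9 32.9]
51 27 [32.6 33.6 34.6]
57 38 [33.1 34.7 36. ]
63 41 [34.9 36.1 37.5]
69 41 [35.9 37.8 38.9]
75 40 [37.3 39.  40.6]
81 44 [23.5 40.  41.6]
87 9 [16.5 28.2 32.9]
93 10 [32.  33.6 34.6]
99 39 [33.3 34.  35.5]
105 36 [34.3 35.2 36.6]
111 31 [35.3 36.5 37.8]
117 41 [36.5 38.1 39.2]
123 31 [37.7 38.6 40.1]
129 28 [19.3 33.8 40.3]
135 5 [31.2 32.6 33.9]
141 26 [32.8 34.  35.2]
147 36 [33.6 35.  36.4]
153 32 [34.7 36.3 37.5]
159 36 [36.6 37.8 39.6]
165 26 [37.1 39.1 39.8]
171 31 [24.  39.3 40.9]
177 5 [20.6 28.1 30.3]
183 17 [31.6 34.  34.9]
189 30 [33.1 34.6 35.8]
195 38 [34.4 36.3 37.7]
201 31 [36.1 37.9 39.3]
207 30 [37.8 39.6 40.9]
213 29 [38.2 40.2 41.4]
219 9 [16.3 23.4 26.8]
```

View pics/s3.png

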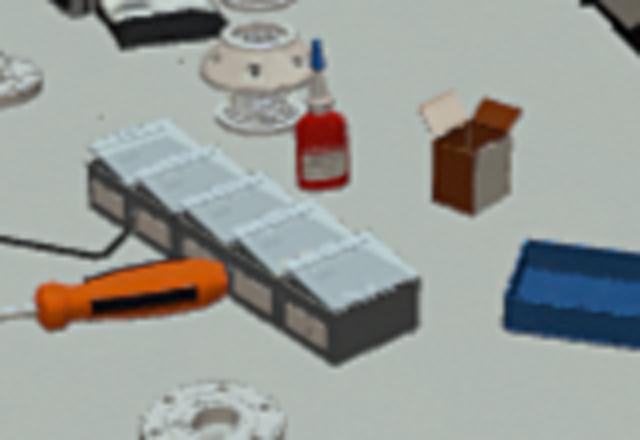

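All five lids are folded to about 0.2 rad and the strip hasn't moved. I go back over the row for a second, lower pass.

send_rows:
  steps:
    - [[-3.8,0.1,0,0,0],[-3.8,0.1,0,0,0],[-3.8,0.1,0,0,0],[-3.8,0,0,0,0],[-3.8,0,0,0,0],[-3.8,0,0,0,0],[-3.8,0,0,0,0],[-2.0,0,0,0,0],[0,0,0,0,0],[0,0,0,0,0]]

```text
clock: 7.0
position: [679.8, 54.4, 91.0]
ee_rot: [0.289, 0.957, 0.002, -0.009]
contact_force: [-0.9, 0.7, -0.3]
gripper_width: 0.1
```

```bash
python3 -c "
from h import *
rep()"
```

```text
t 7.0 pos [679.8  54.4  91. ] along -32.8 across 3.6 F [-0.9  0.7 -0.3] w 0.1
yaw err x->U (tool z turn) 0.011 tilt z [-0.016  0.009 -1.   ] j [ 0.31  0.6   0.01 -0.02 -0.99 -2.46]
```

send_rows:
  steps:
    - [[0.1,-0.2,2.0,0.01,0],[0,-0.1,2.0,0,0],[0,0,1.0,0,0],[0,0,0,0,0],[0,0,0,0,0],[0,0,0,0,0]]

```text
clock: 7.5
position: [671.9, 56.9, 38.1]
ee_rot: [0.292, 0.956, 0.001, -0.011]
contact_force: [0.2, -0.2, 0.9]
gripper_width: -0.1
```

```bash
python3 -c "
from h import *
rep()"
```

```text
t 7.5 pos [671.9  56.9  38.1] along -24.9 across 1.2 F [ 0.2 -0.2  0.9] w -0.1
yaw err x->U (tool z turn) 0.004 tilt z [-0.02   0.009 -1.   ] j [ 0.32  0.65 -0.05 -0.02 -0.88 -2.47]
```

send_rows:
  steps:
    - [[0.8,0,0.2,0,0],[0.8,0,0.2,0,0],[1.0,0,0.05,0,0],[1.0,0,0,0,0]]

```text
clock: 7.83
position: [642.1, 79.3, 37.3]
ee_rot: [0.292, 0.956, 0.003, -0.008]
contact_force: [0.3, -0.9, -0.4]
gripper_width: -0.1
```

```bash
python3 -c "
from h import *
rep()"
```

```text
t 7.83 pos [642.1  79.3  37.3] along 12.4 across 2.9 F [ 0.3 -0.9 -0.4] w -0.1
yaw err x->U (tool z turn) 0.003 tilt z [-0.014  0.01  -1.   ] j [ 0.37  0.61 -0.14 -0.02 -0.83 -2.52]
```

send_rows:
  steps:
    - [[0.5,-0.1,0.15,0,0],[0.5,0,0.15,0,0],[0.6,0,0.1,0,0]]

```text
clock: 8.08
position: [625.9, 89.8, 35.2]
ee_rot: [0.291, 0.957, 0.004, -0.007]
contact_force: [-0.4, 0.2, 1.0]
gripper_width: -0.2
```

```bash
python3 -c "
from h import *
rep()"
```

```text
t 8.08 pos [625.9  89.8  35.2] along 31.7 across 2.5 F [-0.4  0.2  1. ] w -0.2
yaw err x->U (tool z turn) 0.006 tilt z [-0.011  0.011 -1.   ] j [ 0.39  0.59 -0.18 -0.02 -0.8  -2.54]
```

send_rows:
  steps:
    - [[0.1,0,0.2,0,0],[0,0,0.1,0,0]]

```text
clock: 8.25
position: [623.8, 91.4, 32.4]
ee_rot: [0.291, 0.957, 0.004, -0.007]
contact_force: [0.9, -1.4, 1.6]
gripper_width: -0.1
```

```bash
python3 -c "
from h import *
rep()"
```

```text
t 8.25 pos [623.8  91.4  32.4] along 34.3 across 2.6 F [ 0.9 -1.4  1.6] w -0.1
yaw err x->U (tool z turn) 0.007 tilt z [-0.011  0.011 -1.   ] j [ 0.39  0.59 -0.19 -0.02 -0.8  -2.54]
```

send_rows:
  steps:
    - [[0.8,0,0,0,0],[0.8,-0.1,0,0,0],[0.9,0,0,0,0],[0.9,0,0.05,0,0]]

```text
clock: 8.58
position: [595.2, 109.7, 32.4]
ee_rot: [0.292, 0.956, 0.004, -0.006]
contact_force: [1.6, -1.2, 1.8]
gripper_width: 0.2
```

```bash
python3 -c "
from h import *
rep()"
```

```text
t 8.58 pos [595.2 109.7  32.4] along 68.2 across 1.8 F [ 1.6 -1.2  1.8] w 0.2
yaw err x->U (tool z turn) 0.005 tilt z [-0.008  0.011 -1.   ] j [ 0.44  0.56 -0.26 -0.02 -0.76 -2.59]
```

Light contact, about 2 N. I continue.

send_rows:
  steps:
    - [[0.9,0,0,0,0],[0.9,0,0,0,0],[0.9,0,0,0,0],[0.9,0,0,0,0],[0.9,0,0,0,0]]

```text
clock: 9.0
position: [552.7, 137.6, 33.0]
ee_rot: [0.292, 0.957, 0.004, -0.006]
contact_force: [-0.0, 0.5, 0.7]
gripper_width: -0.1
```

send_rows:
  steps:
    - [[0.9,0,0,0,0],[0.9,0,0,0,0],[0.9,0,0,0,0],[0.9,0,0,0,0]]

```text
clock: 9.33
position: [519.0, 160.0, 33.5]
ee_rot: [0.291, 0.957, 0.004, -0.006]
contact_force: [-0.3, -0.6, -0.1]
gripper_width: 0.0
```

```bash
python3 -c "
from h import *
rep()"
```

```text
t 9.33 pos [519.  160.   33.5] along 159.6 across 0.5 F [-0.3 -0.6 -0.1] w 0.0
yaw err x->U (tool z turn) 0.006 tilt z [-0.01   0.011 -1.   ] j [ 0.59  0.48 -0.42 -0.02 -0.68 -2.73]
```

send_rows:
  steps:
    - [[0.9,0,0.1,0,0],[0.9,0,0,0,0],[0.9,0,0,0,0],[0.9,0,0,0,0]]

```text
clock: 9.67
position: [485.9, 182.3, 33.1]
ee_rot: [0.291, 0.957, 0.004, -0.006]
contact_force: [1.2, -0.1, 0.0]
gripper_width: -0.1
```

send_rows:
  steps:
    - [[0.7,0,0.05,0,0],[0.6,0,0,0,0]]

```text
clock: 9.83
position: [473.2, 190.6, 32.7]
ee_rot: [0.291, 0.957, 0.004, -0.006]
contact_force: [0.0, -0.9, 0.1]
gripper_width: -0.1
```

send_rows:
  steps:
    - [[0.9,0,0,0,0],[0.9,0,0,0,0],[0.9,0,0,0,0],[0.9,0,0,0,0],[0.9,0,0,0,0]]

```text
clock: 10.25
position: [432.2, 217.8, 33.2]
ee_rot: [0.292, 0.957, 0.004, -0.006]
contact_force: [0.5, 0.1, -0.5]
gripper_width: 0.4
```

send_rows:
  steps:
    - [[0.5,0,-2.5,0,0],[0,0,-2.5,0,0],[0,0,-1.5,0,0]]

```text
clock: 10.5
position: [423.2, 219.5, 96.4]
ee_rot: [0.291, 0.957, -0.001, -0.01]
contact_force: [0.1, 0.6, -0.5]
gripper_width: 0.3
```

```bash
python3 -c "
from h import *
rep()
p,d=optics.get_image('side'); cv2.imwrite('pics/s4.png',cv2.resize(p[150:260,160:320],None,fx=4,fy=4,interpolation=cv2.INTER_CUBIC))
W=cloud('side',d); q=W.reshape(-1,3); a=(q-RE)@U; c=(q-RE)@N
for lo in range(0,225,6):
    m=(a>lo)&(a<lo+6)&(abs(c)<22)&(q[:,2]<60)&(q[:,2]>5); 
    if m.sum()>3: print(lo+3,m.sum(),np.percentile(q[m,2],[10,50,90]).round(1))
"
```

```text
t 10.5 pos [423.2 219.5  96.4] along 272.3 across -4.1 F [ 0.1  0.6 -0.5] w 0.3
yaw err x->U (tool z turn) 0.007 tilt z [-0.019  0.003 -1.   ] j [ 0.81  0.3  -0.51 -0.02 -0.78 -2.95]
3 84 [10.  27.4 32.4]
9 32 [30.8 31.6 32.6]
15 38 [30.9 31.6 32.8]
21 34 [30.7 31.5 32.4]
27 30 [31.2 31.8 32.7]
33 38 [30.8 31.8 32.8]
39 26 [30.8 31.6 32.3]
45 33 [29.9 31.2 32.4]
51 31 [30.7 31.7 32.6]
57 35 [30.5 31.7 32.8]
63 29 [30.9 31.7 32.8]
69 32 [30.9 32.1 32.8]
75 26 [30.7 31.6 32.6]
81 30 [30.4 31.6 32.4]
87 27 [29.8 30.9 32.4]
93 36 [30.5 31.9 33.5]
99 24 [30.9 31.9 32.9]
105 31 [30.6 31.9 32.9]
111 29 [31.1 32.2 33.4]
117 24 [31.2 32.4 33. ]
123 28 [31.2 32.2 32.9]
129 21 [31.1 31.9 32.9]
135 25 [30.7 31.4 32.3]
141 29 [30.5 31.6 32.7]
147 24 [31.1 32.2 32.8]
153 24 [30.6 31.6 32.5]
159 27 [31. 32. 33.]
165 23 [30.6 31.7 32.6]
171 23 [31.4 31.7 32.4]
177 26 [30.5 31.9 32.7]
183 24 [31. 32. 33.]
189 21 [31.  31.7 33.2]
195 21 [31.2 31.7 32.6]
201 25 [30.6 32.1 33. ]
207 24 [30.7 31.6 32.7]
213 17 [30.4 31.6 32.9]
219 7 [30.7 31.5 32.1]
```

View pics/s4.png

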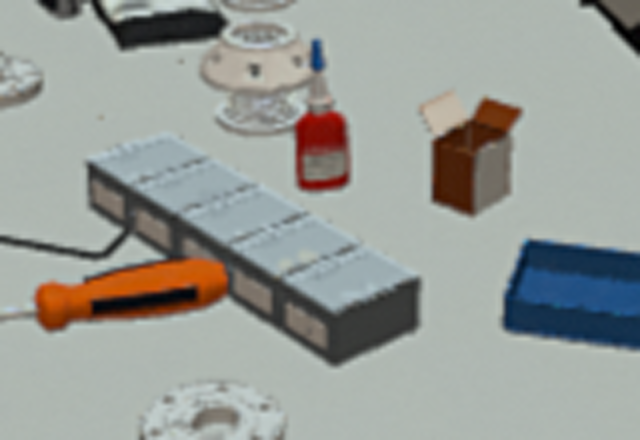

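All lids lie flat, with no slope in the lid heights. The strip's corners (335,362) and (418,298) are where they were before, and the arm is clear.

send_rows:
  steps:
    - [[0,0,0,0,0],[0,0,0,0,0],[0,0,0,0,0]]

```text
clock: 10.8
position: [423.8, 221.8, 99.6]
ee_rot: [0.29, 0.957, 0.002, -0.008]
contact_force: [-0.1, 0.6, -0.4]
gripper_width: -0.0
```

```bash
python3 -c "
from h import *
rep()
from bench import job
print(job.job_done())"
```

```text
t 10.8 pos [423.8 221.8  99.6] along 273.0 across -1.9 F [-0.1  0.6 -0.4] w -0.0
yaw err x->U (tool z turn) 0.008 tilt z [-0.013  0.009 -1.   ] j [ 0.81  0.29 -0.51 -0.02 -0.78 -2.96]
the job is handed in; nothing more can be done
None
```

All five lids are shut and the job is handed in at 10.8 s of the 48 s allowed. I ran the closed fingertips along the row from right to left twice. The first pass, about 42 mm above the table, folded the lids over in turn to about 0.2 rad. The second pass, at about 33 mm, pressed them flat.

- **Lids:** in the last depth check every lid top read about 31.5–32.4 mm along its whole length, with no slope, so any gap at a free edge is under about 1 mm.
- **Force:** the highest vertical force I read was about 2 N. Readings came only at the end of each move, so a brief peak in between could have been missed.
- **Strip and surroundings:** the strip showed no shift between the side views after each pass. I compared those by eye and did not measure it against the first picture. The screwdriver, bottle, disc and tray also looked unmoved.
- **Arm:** at hand-in the fingertips were about 100 mm above the table, some 50 mm beyond the left end of the row, touching nothing.

No check failed. The two cameras' first fits of the row differed by about 12 mm in position and 7° in direction. I used the top view, and the sweep and later depth profiles agreed with it.

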